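Making up two spare trailer hubs

ROBOT

A 6-joint arm with a two-finger parallel gripper is mounted at the origin on a cart in front of the work surface, level with it; the furniture and walls round the work are solid. World frame = base frame: x ahead of the robot, y to its left, z up, the work surface at z = 0. Lengths are in m, angles in rad, forces in N, time in s.
With the tool pointing down it reaches from about 0.25 to 0.775 m from the base axis. Payload 4 kg.
Tool frame: the origin (TCP) lies midway between the tips of the shut fingers; the grasp point (between the pads) lies 19 mm behind it (robot.hold_point_z is the distance from the TCP to the grasp point, in m); z points along the fingers, y is the line along which they close (so a half turn about z gives the same grasp; the last joint's range is limited). The gripper opens to 94 mm and grips with 3 to 60 N. Pads are 16 mm wide; open, the fingers measure 119 mm over their backs; the gripper's body (75 mm by 177 mm) begins 78 mm behind the grasp point.
Start: joints at [1.144, 0.087, 1.371, -0, 1.684, -0.103], TCP at [0.175, 0.521, 0.206] pointing down, gripper open.
Joint ranges: [-3.1, 3.1], [-0.76, 2.03], [0.27, 2.55], [-1.08, 4.22], [0.17, 2.65], [-2.57, 2.57]. Speed limits (rad/s): [2.79, 2.79, 3.14, 3.14, 3.14, 3.14].

INTERFACE

Orientations are given as [roll, pitch, yaw] about the fixed x, y, z axes, in that order (R = Rz(yaw) Ry(pitch) Rx(roll)).
In Python, from bench import readout, imaging, robot gives the robot as it stands.
- The arm moves only by the tool carry_out, never from a script. Its argument "motion" is text: rows parted by semicolons, each of 7 numbers parted by spaces: the shift along the tool's x, y, z each as a share of 200 mm, from -1 to 1, then the turn, a rotation vector about the tool's x, y, z each as a share of 120 degrees, from -1 to 1, then the opening, from 0 (shut) to 1 (fully open). A call has 1 to 12 rows; each row shifts and turns the commanded pose from where the row before left it, along the tool's axes as they then stand; what a row does not reach is not made up. A row lasts 1/8 s, in which the tool goes at most 62.5 mm and 10.7 degrees, less where a joint would pass 70% of its speed; a pose out of reach is approached as far as the arm can. A call with a number of a shift or a turn outside -1 to 1 is refused whole. A call with a gripper value outside its range is refused whole. The fingers move at their own pace and stop on an object; the grip force is fixed at half the most. Time passes only in rows, so rows that do not move let the fingers close. It gives the time, the measured TCP pose, the force, the opening and the grip force at its end, in the units of the state.
- readout.get_obs(): the state, without advancing time (a new reading comes with each control period).
- imaging.snapshot(name): name is "scene" or "top" or "wrist"; returns a dict with "pixels" (384x512x3 uint8, red, green, blue), "fx", "fy", "cx", "cy" (pixels), "dist_coeffs" ([k1, k2, p1, p2, k3] as OpenCV has them; the pictures are not rectified), "R" (3x3) and "t" (3): a world point X has camera coordinates R X + t. Camera axes: x right, y down, z forward; pixel columns grow to the right and rows downward; lengths in m; the calibration is good to about 2 mm. A picture is of the moment at which its call begins. There is no depth.
- robot.close_job(): hands the job in; it is judged then, once.
The state is a dict: "time": time; "joint_positions": joint angles; "qvel": joint speeds; "joint_torque": joint torques, N m; "tool_pos": TCP position; "ee_rot": TCP orientation; "wrist_force": force on the tool from outside, world axes, zero at the start; "wrist_torque": the same for the moment, N m; "width": finger opening in m; "finger_force": force on a finger pad.
Only numpy, scipy, OpenCV 4.12 (cv2) and the standard library are available. Lean on these libraries where they do the work, as an engineer would, in place of code of your own. Each camera call takes 0.05 s, during which the arm holds its last target. There are 200 camera calls.

TASK

Make up the two spare trailer hubs standing nose up on the bench: lower each tapered wheel bearing, small end down, into the hub whose race it fits until it sits squarely home, then close that hub with its matching grease cap, pushed over the nose all the way down to the shoulder. The larger bearing and larger cap belong to the large five-stud hub, the smaller ones to the small four-stud hub. Set the parts in without forcing them, and leave both hubs closed.

Things in the scene. Friction and masses are not known exactly. Their poses are not given: they have to be found in the camera images.
- hub_large: Heavy, immovable grey hub, nose up: FIVE studs (tops at 55 mm, 112 mm circle), 144 mm flange. Origin on the bench on its axis, z up. Shoulder (72 mm wide) at 51 mm; above it the nose, 60 mm wide, 3 mm chamfer, top face at 64 mm, with a tapered race in it, 48.8 mm wide at the top. Seated, the origins of bearing_large (7 mm of it proud) and of cap_large are both at 51 mm.
- hub_small: Same kind, immovable: FOUR studs (tops at 46 mm, 88 mm circle), 114 mm flange. Origin on the bench on its axis, z up. Shoulder (56 mm wide) at 42 mm; above it the nose, 46 mm wide, 2.5 mm chamfer, top face at 54 mm, with a tapered race in it, 35.8 mm wide at the top. Seated, the origin of bearing_small is at 43 mm (6 mm of it proud), that of cap_small at 42 mm.
- bearing_large: Larger tapered roller bearing (inner ring, rollers, cage), bare steel, loose, 0.15 to 0.31 kg, standing small end down. Origin at the centre of its small lower face, z up its axis. 20 mm high: the upper 7 mm is a straight rim 48.8 mm wide, to be gripped from above; the lower 13 mm tapers to 35 mm and goes into the race. Bore 25 mm.
- bearing_small: Smaller tapered roller bearing of the same kind, loose, 0.07 to 0.14 kg, standing small end down. Origin at the centre of its small lower face, z up its axis. 17 mm high: the upper 6 mm is a straight rim 35.8 mm wide, to be gripped from above; the lower 11 mm tapers to 24 mm and goes into the race. Bore 18 mm.
- cap_large: Larger grease cap: domed round metal cup, open end down, loose, 0.07 to 0.14 kg. Origin at the centre of its open lower edge, z up. Outside 67 mm wide, inside 63 mm, 34 mm high, sides straight up to 22 mm, domed above. Slides over the 60 mm nose of hub_large with 1.5 mm play all round until its edge rests on the shoulder.
- cap_small: Smaller grease cap of the same kind, open end down, loose, 0.05 to 0.10 kg. Origin at the centre of its open lower edge, z up. Outside 53 mm wide, inside 49 mm, 29 mm high, sides straight up to 19 mm, domed above. Slides over the 46 mm nose of hub_small with 1.5 mm play all round until its edge rests on the shoulder.
Mind the look-alikes: they are no part of the job. What is shaped like the bearing_small but brown is not meant. Leave any blue look-alike of the bearing_large alone.

How it is judged:
At the end, for the whole second after the job is handed in: Each bearing sits, small end down, in the race of its own hub (within 3 mm of the hub's axis, within 2.5 mm of its seated height, tilted less than 4 degrees) and each cap is over the nose of its own hub, skirt on the shoulder (within 4 mm of the axis, 2.5 mm in height, 4 degrees), all at rest (horizontal distance between bearing_large and hub_large below 0.003 m and z of bearing_large in the frame of hub_large between 0.0485 and 0.0535 m and angle between each of bearing_large, bearing_small, cap_large, cap_small's own z axis and vertical below 0.07 rad and horizontal distance between bearing_small and hub_small below 0.003 m and z of bearing_small in the frame of hub_small between 0.0405 and 0.0455 m and horizontal distance between cap_large and hub_large below 0.004 m and z of cap_large in the frame of hub_large between 0.0485 and 0.0535 m and horizontal distance between cap_small and hub_small below 0.004 m and z of cap_small in the frame of hub_small between 0.0395 and 0.0445 m and linear speed of each of bearing_large, bearing_small, cap_large, cap_small below 0.01 m/s); the robot touches nothing.
It fails at once if a bearing or cap is forced against its hub with more than 60 N (contact force between any of bearing_large, cap_large and hub_large above 60 N or contact force between any of bearing_small, cap_small and hub_small above 60 N).
It also fails if it takes over 83 s, if anything falls off the work surface, if the arm or the gripper's body presses on something with over 40 N, if the wrist force passes 120 N, or if a joint passes its speed limit or range.

## Working session

There is one attempt and no reset: what is moved stays moved. The work goes in short steps, Python scripts to look and compute and a tool call to move; the robot and the scene stay as the last step left them, time stands still between calls to the robot, and variables do not carry over. Pictures are saved under pics/ and viewed, at most 14 in all, crops included, and the job is handed in when it is done.

Besides the shell and the picture viewer there is one more tool, called after ">>>" as a command line: name --argument value ..., lists and objects as JSON in quotes. carry_out: Moves the arm, as the interface text tells. Its arguments: {"type":"object","properties":{"motion":{"type":"string"}},"required":["motion"]}

```bash
mkdir -p pics; ls; python3 - <<'E'
from bench import readout, imaging, robot
import cv2,pickle
d={}
for n in("scene","top","wrist"):
    s=imaging.snapshot(n); d[n]=s
    cv2.imwrite(f"pics/{n}0.png",s["pixels"][:,:,::-1])
    print(n,s["fx"],s["cx"],s["cy"],s["dist_coeffs"],(-s["R"].T@s["t"]).round(3),s["R"].round(3).tolist())
pickle.dump(d,open("s0.pkl","wb"))
print(readout.get_obs())
print(robot.hold_point_z)
E
```

```text
pics
scene 360.8223778434924 256.31818088525256 191.77852965176197 [-0.01450238  0.          0.          0.          0.        ] [-0.02  -0.601  0.428] [[0.745, -0.667, -0.006], [-0.3, -0.326, -0.896], [0.596, 0.67, -0.443]]
top 406.371295648371 256.64907208555286 197.18131537231687 [-0.13149599  0.          0.          0.          0.        ] [ 0.307 -0.002  0.967] [[-0.056, -0.998, 0.004], [-0.975, 0.054, -0.217], [0.217, -0.016, -0.976]]
wrist 317.3079960377081 251.67210323865183 194.91129370040747 [-0.00053692  0.          0.          0.          0.        ] [0.113 0.542 0.383] [[0.318, 0.948, -0.002], [0.924, -0.309, 0.227], [0.214, -0.073, -0.974]]
{'time': 0.15, 'joint_positions': array([ 1.14390103e+00,  8.78048371e-02,  1.37188277e+00, -6.32867094e-05,
        1.68360904e+00, -1.03121203e-01]), 'qvel': array([ 9.40656390e-04, -3.74570842e-03, -4.41087667e-03,  4.87851536e-05,
        6.88433509e-04,  2.49640857e-04]), 'joint_torque': array([ 1.86299956e-03, -3.40640724e+01, -3.02794397e+01,  7.18807220e-02,
        3.05230322e-02, -1.37716743e-04]), 'tool_pos': array([0.17484239, 0.52102627, 0.20457468]), 'ee_rot': array([-3.13989124e+00, -1.12843995e-04,  2.81781139e+00]), 'wrist_force': array([ 0.69405303, -0.90045219,  0.26940603]), 'wrist_torque': array([ 0.07234253,  0.03048784, -0.02185263]), 'finger_force': 0.0, 'width': 0.09420321271953731}
0.0188
```

View pics/top0.png

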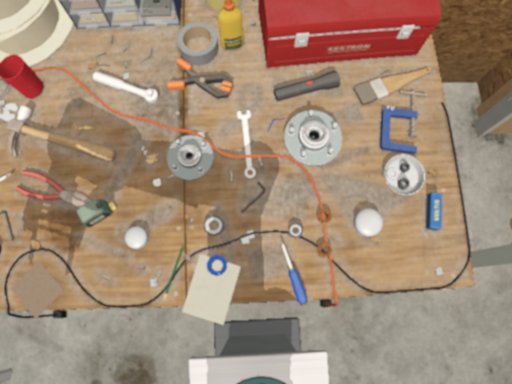

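View pics/scene0.png

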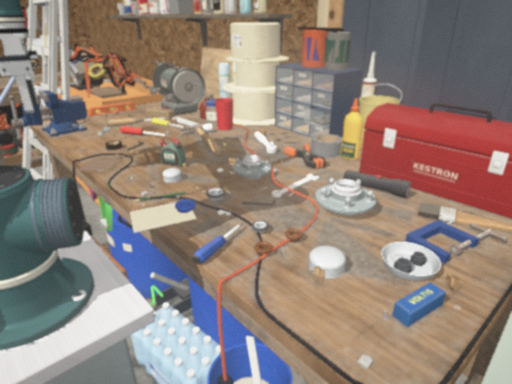

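The top view shows large hub ≈(313,135), small hub ≈(190,155), large bearing ≈(213,225), small bearing ≈(295,230), large cap ≈(368,222) and small cap ≈(136,237). The blue look-alike is at (217,265) and the brown ones at (324,213) and (324,247). The scene view shows the same layout.

```bash
cat > h.py <<'E'
import numpy as np, cv2
from scipy.spatial.transform import Rotation as Ro
def K(s): return np.array([[s["fx"],0,s["cx"]],[0,s["fy"],s["cy"]],[0,0,1]])
def ray(s,u,v):
    p=cv2.undistortPoints(np.array([[[u,v]]],float),K(s),np.array(s["dist_coeffs"],float))[0,0]
    R=np.array(s["R"]);return -R.T@s["t"],R.T@np.array([p[0],p[1],1])
def onplane(s,u,v,z):
    o,d=ray(s,u,v);return o+d*(z-o[2])/d[2]
def proj(s,X):
    return cv2.projectPoints(np.atleast_2d(np.array(X,float)),cv2.Rodrigues(np.array(s["R"]))[0],np.array(s["t"],float),K(s),np.array(s["dist_coeffs"],float))[0][:,0]
def tri(obs): # [(snap,u,v)..] -> point, residual
    A=np.zeros((3,3));b=np.zeros(3);L=[]
    for s,u,v in obs:
        o,d=ray(s,u,v);d=d/np.linalg.norm(d);P=np.eye(3)-np.outer(d,d);A+=P;b+=P@o;L.append((P,o))
    X=np.linalg.solve(A,b);return X,[float(np.linalg.norm(P@(X-o))) for P,o in L]
def circle(X,r,n=60):
    a=np.linspace(0,2*np.pi,n);return np.c_[X[0]+r*np.cos(a),X[1]+r*np.sin(a),np.full(n,X[2])]
def crop(img,x0,y0,x1,y1,k,f):
    cv2.imwrite(f,cv2.resize(img[y0:y1,x0:x1,::-1],None,fx=k,fy=k,interpolation=cv2.INTER_CUBIC))
def totool(obs,target): # shift of TCP in tool axes, shares of 200 mm
    R=Ro.from_euler('xyz',obs["ee_rot"]).as_matrix();return (R.T@(np.array(target)-obs["tool_pos"])/0.2).round(4)
E
python3 - <<'E'
from h import *; import pickle
d=pickle.load(open("s0.pkl","rb"));t=d["top"]
crop(t["pixels"],110,100,410,290,2.66,"pics/topc.png")
for n,u,v,z in [("hubL",314,134,.071-.007),("hubS",190,155,.054),("bL",213,225,.02),("bS",295,230,.017),("cL",368,222,.03),("cS",136,237,.025)]:
    X=onplane(t,u,v,z);print(n,X.round(4),"scene",proj(d["scene"],X)[0].round(1),"wrist",proj(d["wrist"],X)[0].round(0))
E
```

```text
hubL [ 0.6537 -0.1615  0.064 ] scene [345.1 183.6] wrist [-76. 622.]
hubS [0.6207 0.1346 0.054 ] scene [252.5 158. ] wrist [ 97. 554.]
bL [0.4561 0.0887 0.02  ] scene [216.2 190.8] wrist [ 31. 453.]
bS [ 0.4341 -0.1037  0.017 ] scene [260.4 223.8] wrist [-90. 472.]
cL [ 0.441  -0.2764  0.03  ] scene [326.  252.3] wrist [-196.  513.]
cS [0.4362 0.271  0.025 ] scene [172.9 170.7] wrist [141. 413.]
```

View pics/topc.png

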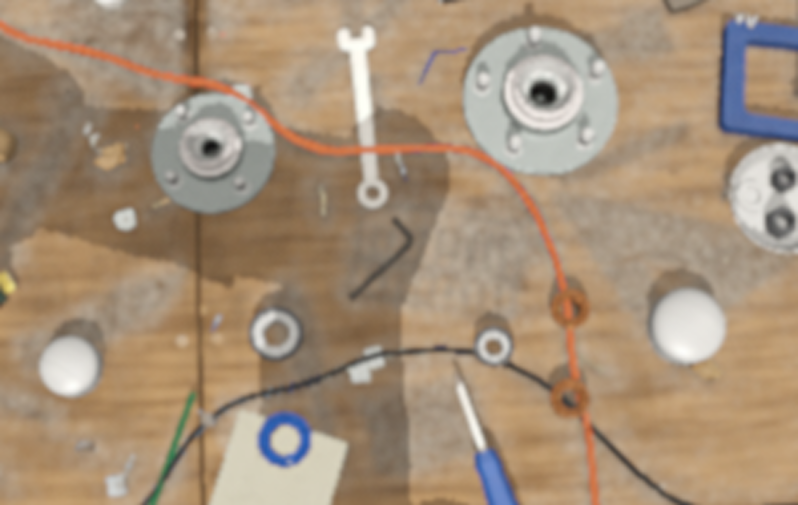

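The enlarged crop confirms the six parts and that the hub noses sit at about (313,134) and (190,155). I'm moving over the large bearing and squaring the tool's yaw to the world axes.

>>> carry_out --motion "0 0 0 0 0 -0.077 1; 0 0 0 0 0 -0.077 1; -0.156 -0.24 0 0 0 0 1; -0.156 -0.24 0 0 0 0 1; -0.156 -0.24 0 0 0 0 1; -0.156 -0.24 0 0 0 0 1; -0.156 -0.24 0 0 0 0 1; -0.156 -0.24 0 0 0 0 1; -0.156 -0.24 0 0 0 0 1; -0.156 -0.24 0 0 0 0 1; -0.156 -0.24 0 0 0 0 1; 0 0 0 0 0 0 1"

```text
time: 1.65
tool_pos: [0.4563, 0.086, 0.2046]
ee_rot: [-3.141, -0.001, 3.134]
wrist_force: [-0.2, -0.2, 0.4]
width: 0.0943
finger_force: 0.0
```

```bash
python3 - <<'E'
from h import *; from bench import imaging; import pickle
s=imaging.snapshot("wrist");pickle.dump(s,open("w1.pkl","wb"));cv2.imwrite("pics/w1.png",s["pixels"][:,:,::-1])
print(proj(s,[[.456,.089,.02],[.621,.135,.054],[.654,-.16,.064],[.434,-.104,.017]]).round(0))
E
```

```text
[[254. 179.]
 [295. 322.]
 [ 43. 354.]
 [ 87. 161.]]
```

View pics/w1.png

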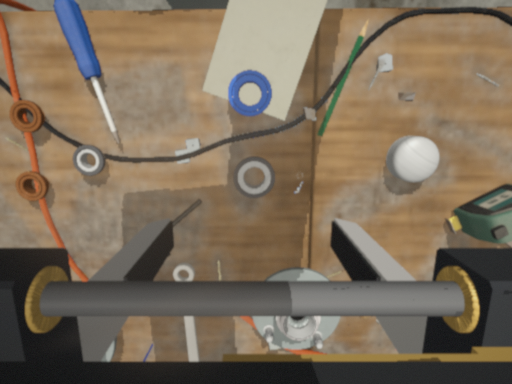

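The wrist view shows the large bearing at ≈(254,177), the small bearing at ≈(89,160) and the small cap at ≈(415,160). Next I'll refine x, y and z by fitting circles jointly over the views.

```bash
cat >> h.py <<'E'
def grad(s):
    g=cv2.GaussianBlur(cv2.cvtColor(s["pixels"],cv2.COLOR_RGB2GRAY),(0,0),1.0).astype(np.float32)
    return cv2.Sobel(g,cv2.CV_32F,1,0)/8,cv2.Sobel(g,cv2.CV_32F,0,1)/8
def score(s,G,X,r,sign):
    p=proj(s,circle(X,r));q=proj(s,circle(X,r*1.05));n=q-p;n/=np.linalg.norm(n,axis=1)[:,None]+1e-9
    f=lambda g:cv2.remap(g,p[:,:1].astype(np.float32),p[:,1:].astype(np.float32),cv2.INTER_LINEAR)[:,0]
    d=f(G[0])*n[:,0]+f(G[1])*n[:,1]
    return np.mean(np.clip(-d if sign<0 else np.abs(d),0,25))
def refine(views,X,rs,sign=0,h=.006,hz=0.0):
    # rs: list of (radius, dz)
    from scipy.optimize import differential_evolution as de
    G=[grad(s) for s in views];X=np.array(X,float);hz=max(hz,1e-6)
    f=lambda v:-sum(score(s,g,X+v+np.array([0,0,dz]),r,sign) for s,g in zip(views,G) for r,dz in rs)
    o=de(f,[(-h,h),(-h,h),(-hz,hz)],seed=0,maxiter=40,popsize=12,tol=1e-4)
    return X+o.x,round(-o.fun/len(views)/len(rs),2)
E
python3 - <<'E'
from h import *; import pickle
d=pickle.load(open("s0.pkl","rb"));w=pickle.load(open("w1.pkl","rb"));t=d["top"];c=d["scene"]
for n,X,rs in [("bL",[.456,.089,.02],[(.0244,0)]),("bS",[.434,-.104,.017],[(.0179,0)])]:
    for nm,vs,hz in [("t",[t],0),("w",[w],0),("tw",[t,w],0.01),("tws",[t,w,c],.01)]:
        r=refine(vs,X,rs,-1,hz=hz);print(n,nm,r[0].round(4),r[1])
for n,X,rs in [("hL",[.654,-.161,.064],[(.036,-.013),(.0285,-.001)]),("hS",[.621,.135,.054],[(.028,-.012),(.0218,-.001)])]:
    for nm,vs,hz in [("t",[t],0),("ts",[t,c],0.01)]:
        r=refine(vs,X,rs,0,hz=hz);print(n,nm,r[0].round(4),r[1])
E
```

```text
bL t [0.4516 0.0909 0.02  ] 9.12
bL w [0.4502 0.0837 0.02  ] 5.48
bL tw [0.4593 0.0844 0.01  ] 7.46
bL tws [0.4515 0.0931 0.0192] 7.79
bS t [ 0.4331 -0.1004  0.017 ] 8.92
bS w [ 0.428  -0.1031  0.017 ] 7.91
bS tw [ 0.4321 -0.1045  0.007 ] 8.35
bS tws [ 0.4322 -0.1001  0.0144] 9.31
hL t [ 0.6599 -0.1634  0.064 ] 10.92
hL ts [ 0.66   -0.1636  0.0626] 10.4
hS t [0.6265 0.1398 0.054 ] 9.62
hS ts [0.626  0.1402 0.054 ] 9.53
```

```bash
python3 - <<'E'
from h import *; import pickle
d=pickle.load(open("s0.pkl","rb"));w=pickle.load(open("w1.pkl","rb"));t=d["top"]
for n,a,b,z in [("bL",(213.8,225.2),(254,177),.02),("bS",(295.3,230.1),(89,160),.017),("cS",(136.2,237.6),(415,160),.02)]:
    print(n,tri([(t,*a),(w,*b)]),onplane(t,*a,z).round(4),onplane(w,*b,z).round(4))
crop(w["pixels"],200,130,310,220,7,"pics/w1c.png")
E
```

```text
bL (array([ 0.4582357 ,  0.08871099, -0.00169162]), [0.0007205088649661251, 0.0007205088649662502]) [0.4556 0.0868 0.02  ] [0.4538 0.0885 0.02  ]
bS (array([ 0.43406529, -0.10489619,  0.01172847]), [0.000416033980408148, 0.000416033980408066]) [ 0.4338 -0.1044  0.017 ] [ 0.433  -0.1021  0.017 ]
cS (array([0.43474555, 0.27058804, 0.02479574]), [1.6286998413210962e-05, 1.628699841333694e-05]) [0.4354 0.272  0.02  ] [0.4353 0.2731 0.02  ]
```

View pics/w1c.png

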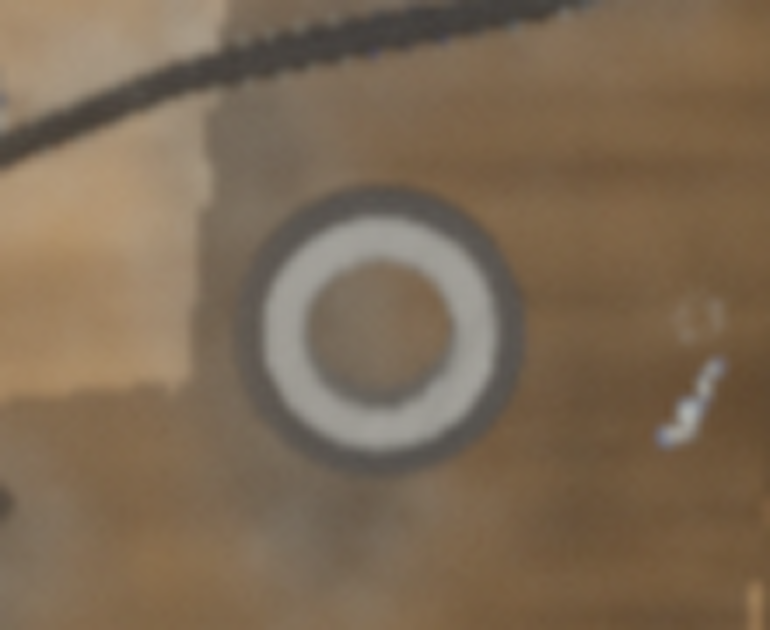

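The crop shows the bearing's ring concentric at ≈(254.3,177.4). I'm descending part way to measure again from close by.

>>> carry_out --motion "0.009 0.009 0.2 0 0 0 0.8; 0 0 0.2 0 0 0 0.8; 0 0 0.2 0 0 0 0.8; 0 0 0 0 0 0 0.8; 0 0 0 0 0 0 0.8"

```text
time: 2.33
tool_pos: [0.454, 0.0919, 0.0871]
ee_rot: [3.141, 0.002, -3.141]
wrist_force: [0.3, -0.3, -0.1]
width: 0.0755
finger_force: 0.0
```

```bash
python3 - <<'E'
from h import *; from bench import imaging; import pickle
s=imaging.snapshot("wrist");pickle.dump(s,open("w2.pkl","wb"));crop(s["pixels"],150,90,390,270,3.3,"pics/w2c.png")
print(proj(s,[[.4545,.0878,.02]]))
E
```

```text
[[246.72401014 205.45583638]]
```

View pics/w2c.png

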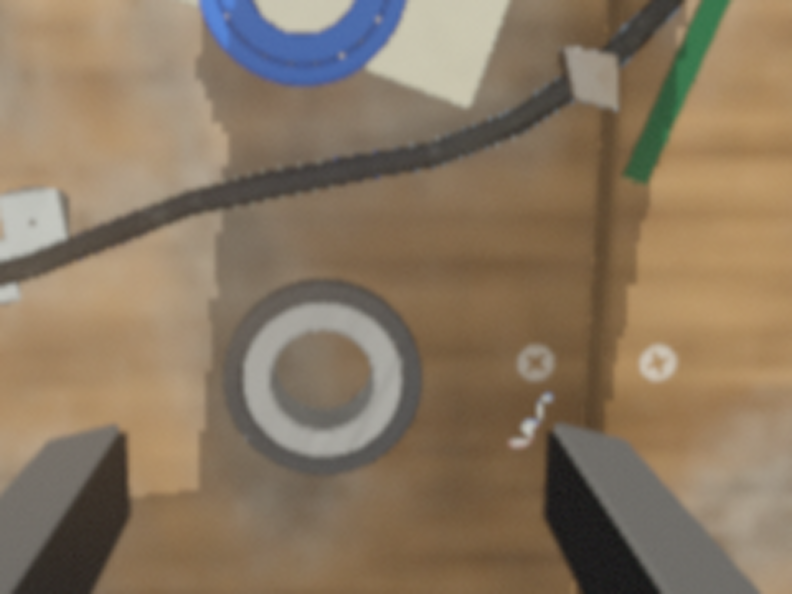

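The close view puts the bearing centre at crop (323,377), which is image (247.9,204.3), with the open fingers either side.

```bash
python3 - <<'E'
from h import *; from bench import readout; import pickle
w=pickle.load(open("w1.pkl","rb"));s=pickle.load(open("w2.pkl","rb"));d=pickle.load(open("s0.pkl","rb"))
print(tri([(w,254.3,177.4),(s,247.9,204.3)]),onplane(s,247.9,204.3,.02).round(4))
print(tri([(w,254.3,177.4),(s,247.9,204.3),(d["top"],213.8,225.2)]))
o=readout.get_obs();print(o["tool_pos"],o["ee_rot"],totool(o,[.4545,.0875,.0145]))
# tool pose vs cam pose
R=Ro.from_euler('xyz',o["ee_rot"]).as_matrix();print((R.T@(-s["R"].T@s["t"]-o["tool_pos"])).round(4))
E
```

```text
(array([0.4554612 , 0.08875782, 0.01287603]), [9.627428402816758e-05, 9.62742840281846e-05]) [0.4535 0.0887 0.02  ]
(array([0.45788092, 0.08863289, 0.00274206]), [0.0006897166830521135, 0.00026854659129356184, 0.00042580119286357007])
[0.4546891  0.09171247 0.08776364] [3.1410506  0.00384704 3.14153721] [ 0.0024 -0.0213  0.3663]
[ 6.60e-02 -1.00e-04 -1.78e-01]
```

>>> carry_out --motion "0 -0.016 0.12 0 0 0 0.8; 0 0 0.12 0 0 0 0.8; 0 0 0.08 0 0 0 0.8; 0 0 0.03 0 0 0 0.8; 0 0 0 0 0 0 0.8; 0 0 0 0 0 0 0.8"

```text
time: 3.12
tool_pos: [0.4543, 0.0878, 0.0165]
ee_rot: [3.141, 0.002, 3.14]
wrist_force: [0.0, 0.0, 0.4]
width: 0.0751
finger_force: 0.0
```

>>> carry_out --motion "0 0.003 0.01 0 0 0 0.8; 0 0 0 0 0 0 0.2; 0 0 0 0 0 0 0.2; 0 0 0 0 0 0 0.2; 0 0 0 0 0 0 0.2; 0 0 0 0 0 0 0.2; 0 0 0 0 0 0 0.2"

```text
time: 4.0
tool_pos: [0.4535, 0.0883, 0.0135]
ee_rot: [3.141, 0.0, 3.14]
wrist_force: [0.0, 0.5, 0.7]
width: 0.0472
finger_force: 30.0
```

>>> carry_out --motion "0 0 -0.2 0 0 0 0.2; 0 0 -0.3 0 0 0 0.2; 0 0 -0.3 0 0 0 0.2; -0.2 -0.21 -0.1 0 0 0 0.2; -0.2 -0.21 0 0 0 0 0.2; -0.2 -0.21 0 0 0 0 0.2; -0.2 -0.21 0 0 0 0 0.2; -0.2 -0.21 0 0 0 0 0.2; -0.2 -0.21 0 0 0 0 0.2; 0 0 0 0 0 0 0.2; 0 0 0 0 0 0 0.2; 0 0 0 0 0 0 0.2"

```text
time: 5.5
tool_pos: [0.6927, -0.1628, 0.1945]
ee_rot: [3.142, 0.001, 3.142]
wrist_force: [-0.0, 1.3, -1.1]
width: 0.0479
finger_force: 30.0
```

```bash
python3 - <<'E'
from h import *; from bench import imaging,readout; import pickle
s=imaging.snapshot("wrist");pickle.dump(s,open("w3.pkl","wb"));cv2.imwrite("pics/w3.png",cv2.resize(s["pixels"][:,:,::-1],None,fx=1.56,fy=1.56,interpolation=cv2.INTER_CUBIC))
print(proj(s,[[.654,-.162,.064]]),readout.get_obs()["tool_pos"])
E
```

```text
[[252.67934465 149.42208592]] [ 0.69272735 -0.1627666   0.19489052]
```

View pics/w3.png

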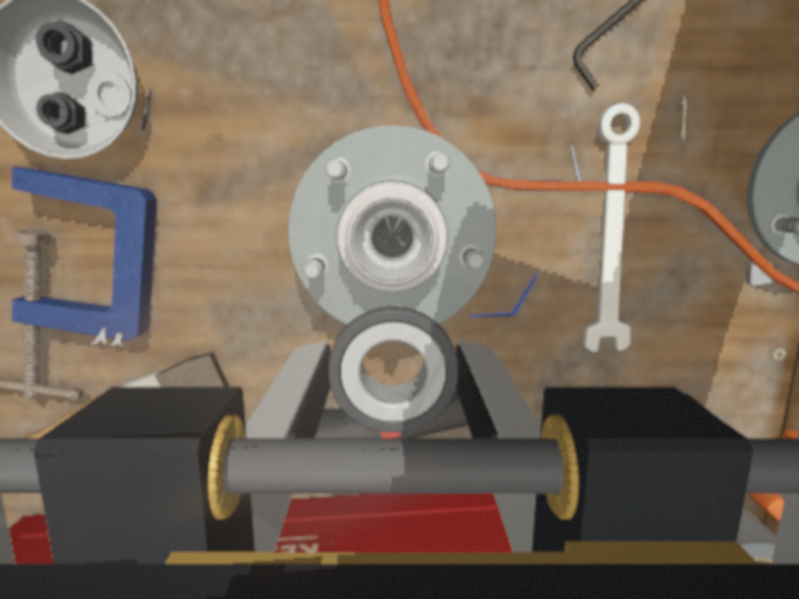

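The wrist view shows the hub shoulder circle centred at ≈(392.5,236.5)/1.56, which is (251.6,151.6). The held bearing hangs level at ≈(394,370)/1.56.

```bash
python3 - <<'E'
from h import *; import pickle
s=pickle.load(open("w3.pkl","rb"));d=pickle.load(open("s0.pkl","rb"))
print(onplane(s,251.6,151.6,.051).round(4),onplane(d["top"],314.5,134.6,.051).round(4),tri([(s,251.6,151.6),(d["top"],314.5,134.6)]))
print(onplane(s,392.5/1.56,228/1.56,.03).round(4))
for z,r in ((.051,.036),(.064,.027),(.064,.0244)):
  for hz in(0,):
    print(z,r,refine([s],[.656,-.162,z],[(r,0)],0,h=.006))
# held bearing centre at z of its top
print(onplane(s,394/1.56,370/1.56,.1945+.006).round(4))
E
```

```text
[ 0.6573 -0.163   0.051 ] [ 0.6571 -0.1649  0.051 ] (array([ 0.65665917, -0.16375359,  0.05335589]), [0.0008375200598304392, 0.0008375200598304401])
[ 0.6535 -0.163   0.03  ]
0.051 0.036 (array([ 0.65876835, -0.16389391,  0.05099918]), np.float64(8.78))
0.064 0.027 (array([ 0.6594226 , -0.16374502,  0.06400011]), np.float64(7.89))
0.064 0.0244 (array([ 0.65718764, -0.16342755,  0.06400035]), np.float64(8.99))
[ 0.6923 -0.1625  0.2005]
```

>>> carry_out --motion "0.09 -0.003 0 0 0 0 0.2; 0.088 0 0 0 0 0 0.2; 0 0 0.15 0 0 0 0.2; 0 0 0.2 0 0 0 0.2; 0 0 0.15 0 0 0 0.2; 0 0 0.04 0 0 0 0.2; 0 0 0 0 0 0 0.2; 0 0 0 0 0 0 0.2"

```text
time: 6.55
tool_pos: [0.6587, -0.1648, 0.0882]
ee_rot: [-3.14, 0.004, 3.141]
wrist_force: [-0.0, 0.5, -1.9]
width: 0.0475
finger_force: 30.0
```

```bash
python3 - <<'E'
from h import *; from bench import imaging,readout; import pickle
s=imaging.snapshot("wrist");pickle.dump(s,open("w4.pkl","wb"));crop(s["pixels"],130,80,390,275,3,"pics/w4.png")
o=readout.get_obs();print(o["tool_pos"],o["wrist_force"])
E
```

```text
[ 0.65876115 -0.16483833  0.08809268] [-1.08982737 -0.96885078 -1.94564685]
```

View pics/w4.png

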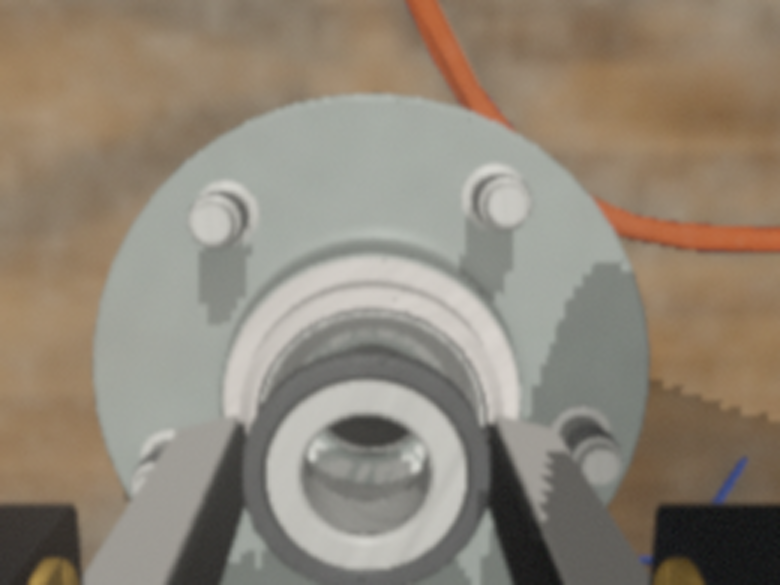

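The view shows the hub's shoulder spanning columns 222–520 in the crop with its top edge at row ≈240. The bearing is centred at column ≈367, so it is about 1 mm off in y.

```bash
python3 - <<'E'
from h import *; import pickle
s=pickle.load(open("w4.pkl","rb"))
P=lambda u,v,z:onplane(s,130+u/3,80+v/3,z).round(4)
print("shoulder near edge",P(371,243,.051),"+.036; flange L/R",P(94,355,.03),P(648,355,.03),"bearing c",P(367,471,.0945),"sh L,R",P(222,390,.051),P(520,390,.051))
for x in(.655,.657,.659): print(x,(proj(s,[[x-.036,-.1637,.051],[x-.027,-.1637,.064],[x-.0244,-.1637,.064]])-[130,80]).round(1)[:,1]*3)
E
```

```text
shoulder near edge [ 0.6198 -0.1636  0.051 ] +.036; flange L/R [ 0.6512 -0.2344  0.03  ] [ 0.6513 -0.0925  0.03  ] bearing c [ 0.6581 -0.1645  0.0945] sh L,R [ 0.6545 -0.1986  0.051 ] [ 0.6545 -0.1285  0.051 ]
0.655 [239.4 288.3 300.3]
0.657 [248.1 297.6 309.3]
0.659 [256.8 306.6 318.3]
```

>>> carry_out --motion "0.012 0.005 0.03 0 0 0 0.2; 0 0 0.03 0 0 0 0.2; 0 0 0.02 0 0 0 0.2; 0 0 0.01 0 0 0 0.2; 0 0 0 0 0 0 0.2"

```text
time: 7.22
tool_pos: [0.6555, -0.1636, 0.0675]
ee_rot: [3.142, 0.001, 3.14]
wrist_force: [0.4, -0.1, -2.0]
width: 0.0474
finger_force: 30.0
```

>>> carry_out --motion "0 0 0.006 0 0 0 0.2; 0 0 0.005 0 0 0 0.2; 0 0 0 0 0 0 0.2"

```text
time: 7.6
tool_pos: [0.6562, -0.1636, 0.0661]
ee_rot: [-3.141, 0.003, 3.14]
wrist_force: [3.4, -0.5, 0.2]
width: 0.0477
finger_force: 30.0
```

>>> carry_out --motion "-0.004 0 0.003 0 0 0 0.2; 0 0 0.003 0 0 0 0.2; 0 0 0 0 0 0 0.2"

```text
time: 7.98
tool_pos: [0.6569, -0.1636, 0.0647]
ee_rot: [-3.141, 0.002, 3.14]
wrist_force: [4.6, 0.8, 1.7]
width: 0.0473
finger_force: 30.0
```

>>> carry_out --motion "-0.005 0 0.002 0 0 0 0.2; 0 0 0 0 0 0 0.2; 0 0 0 0 0 0 0.2"

```text
time: 8.35
tool_pos: [0.6571, -0.1636, 0.0644]
ee_rot: [-3.141, 0.001, 3.14]
wrist_force: [2.2, -0.1, 5.0]
width: 0.0475
finger_force: 30.0
```

>>> carry_out --motion "0 0 0 0 0 0 0.62; 0 0 0 0 0 0 0.62; 0 0 -0.03 0 0 0 0.7; 0 0 -0.2 0 0 0 0.7; 0.1 0 -0.2 0 0 0 0.7; 0.1 0 -0.2 0 0 0 0.7; 0 0 0 0 0 0 0.7; 0 0 0 0 0 0 0.7"

```text
time: 9.35
tool_pos: [0.6165, -0.1634, 0.1885]
ee_rot: [3.141, -0.002, 3.14]
wrist_force: [-0.5, -0.1, -0.2]
width: 0.0656
finger_force: 0.0
```

```bash
python3 - <<'E'
from h import *; from bench import imaging,readout; import pickle
s=imaging.snapshot("wrist");pickle.dump(s,open("w5.pkl","wb"));p=proj(s,[[.657,-.1636,.064]])[0].astype(int);print(p)
x0,y0=p[0]-65,max(p[1]-60,0);print(x0,y0)
crop(s["pixels"],x0,y0,x0+130,y0+100,6,"pics/w5.png")
o=readout.get_obs();print(o["tool_pos"],o["wrist_force"])
E
```

```text
[251 229]
186 169
[ 0.61619458 -0.16320705  0.18736524] [ 0.04211846 -0.4590063   0.11200736]
```

View pics/w5.png

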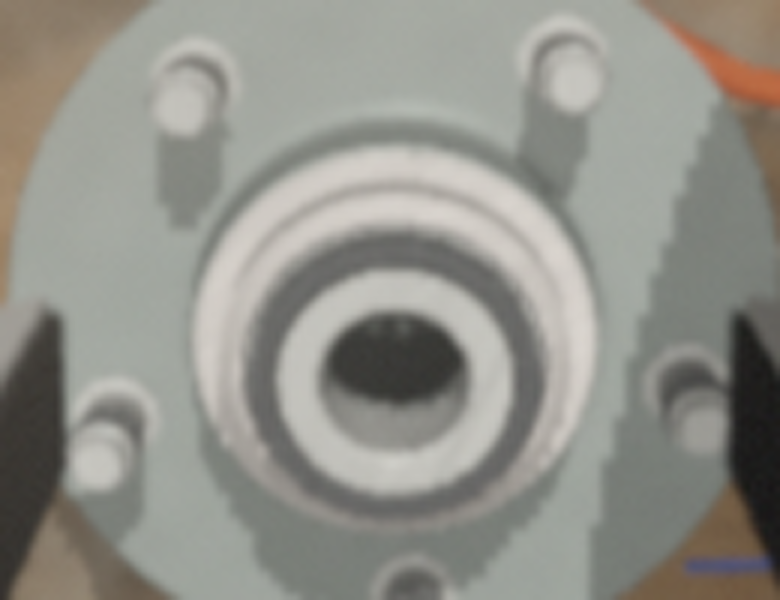

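The view shows the large bearing level in the race, with its rim centred at crop (396,373), concentric with the shoulder (columns 193–597).

```bash
python3 - <<'E'
from h import *; import pickle
s=pickle.load(open("w5.pkl","rb"))
P=lambda u,v,z:onplane(s,186+u/6,169+v/6,z).round(4)
for z in(.069,.071,.075): print(z,P(396,373,z),P(245,373,z)[1]-P(547,373,z)[1])
print(P(395,142,.051)+[.036,0,0],P(193,330,.051),P(597,330,.051), P(396,187,.064)+[.027,0,0])
E
```

```text
0.069 [ 0.6569 -0.1631  0.069 ] -0.04980000000000001
0.071 [ 0.6562 -0.1631  0.071 ] -0.049600000000000005
0.075 [ 0.6548 -0.1631  0.075 ] -0.04880000000000001
[ 0.6579 -0.1632  0.051 ] [ 0.6554 -0.1984  0.051 ] [ 0.6554 -0.1281  0.051 ] [ 0.6535 -0.1631  0.064 ]
```

>>> carry_out --motion "0.228 0.075 0 0 0 0 0.7; 0.228 0.075 0 0 0 0 0.7; 0.228 0.075 0 0 0 0 0.7; 0.228 0.075 0.12 0 0 0 0.65; 0 0 0.2 0 0 0 0.65; 0 0 0.2 0 0 0 0.65; 0 0 0 0 0 0 0.65; 0 0 0 0 0 0 0.65"

```text
time: 10.4
tool_pos: [0.435, -0.1034, 0.0859]
ee_rot: [3.141, -0.0, 3.14]
wrist_force: [0.4, -0.6, -0.0]
width: 0.0611
finger_force: 0.0
```

```bash
python3 - <<'E'
from h import *; from bench import imaging,readout; import pickle
s=imaging.snapshot("wrist");pickle.dump(s,open("w6.pkl","wb"));p=proj(s,[[.4335,-.1035,.017]])[0].astype(int);print(p)
x0,y0=p[0]-80,max(p[1]-60,0);print(x0,y0)
crop(s["pixels"],x0,y0,x0+160,y0+110,5,"pics/w6.png")
o=readout.get_obs();print(o["tool_pos"],o["wrist_force"])
E
```

```text
[251 202]
171 142
[ 0.43568353 -0.10365012  0.08687705] [ 0.52152911 -0.4203686   0.40080747]
```

View pics/w6.png

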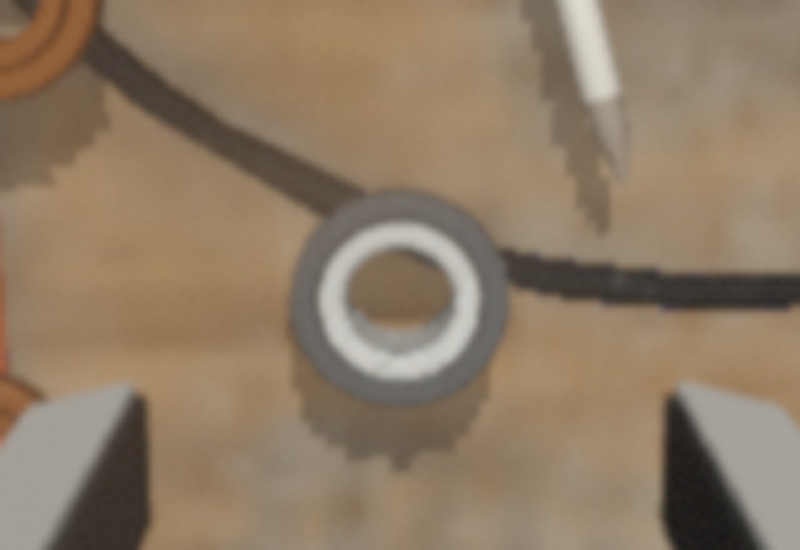

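The small bearing is centred at crop (400,299), which is image (251,202), exactly where predicted. I'm descending onto it.

>>> carry_out --motion "0.007 0 0.12 0 0 0 0.65; 0 0 0.12 0 0 0 0.65; 0 0 0.09 0 0 0 0.65; 0 0 0.03 0 0 0 0.65; 0 0 0 0 0 0 0.65; 0 0 0 0 0 0 0.65; 0 0 0 0 0 0 0.65"

```text
time: 11.32
tool_pos: [0.4339, -0.1035, 0.0146]
ee_rot: [-3.141, 0.002, 3.14]
wrist_force: [0.0, 0.1, -0.6]
width: 0.0611
finger_force: 0.0
```

>>> carry_out --motion "0 0 0.009 0 0 0 0.65; 0 0 0 0 0 0 0.65; 0 0 0 0 0 0 0.1; 0 0 0 0 0 0 0.1; 0 0 0 0 0 0 0.1; 0 0 0 0 0 0 0.1; 0 0 0 0 0 0 0.1; 0 0 0 0 0 0 0.1"

```text
time: 12.32
tool_pos: [0.4332, -0.1033, 0.0119]
ee_rot: [3.142, -0.0, 3.14]
wrist_force: [-0.7, -0.4, 0.2]
width: 0.0347
finger_force: 30.0
```

>>> carry_out --motion "0 0 -0.25 0 0 0 0.1; 0 0 -0.3 0 0 0 0.1; 0 0 -0.3 0 0 0 0.1; -0.19 0.2 -0.03 0 0 0 0.1; -0.19 0.2 0 0 0 0 0.1; -0.19 0.2 0 0 0 0 0.1; -0.19 0.2 0 0 0 0 0.1; -0.19 0.2 0 0 0 0 0.1; -0.19 0.2 0 0 0 0 0.1; 0 0 0 0 0 0 0.1; 0 0 0 0 0 0 0.1; 0 0 0 0 0 0 0.1"

```text
time: 13.82
tool_pos: [0.661, 0.1352, 0.1888]
ee_rot: [-3.141, 0.001, 3.139]
wrist_force: [-0.2, 0.0, -1.3]
width: 0.0344
finger_force: 30.0
```

```bash
python3 - <<'E'
from h import *; from bench import imaging,readout; import pickle
s=imaging.snapshot("wrist");pickle.dump(s,open("w7.pkl","wb"))
print(proj(s,[[.621,.135,.05]]))
crop(s["pixels"],160,90,360,240,4,"pics/w7.png")
o=readout.get_obs();print(o["tool_pos"],o["wrist_force"],o["width"])
E
```

```text
[[251.48461352 147.38343027]]
[0.66102372 0.13522977 0.18903907] [ 0.53313748 -0.56846217  0.23866897] 0.034077053597371725
```

View pics/w7.png

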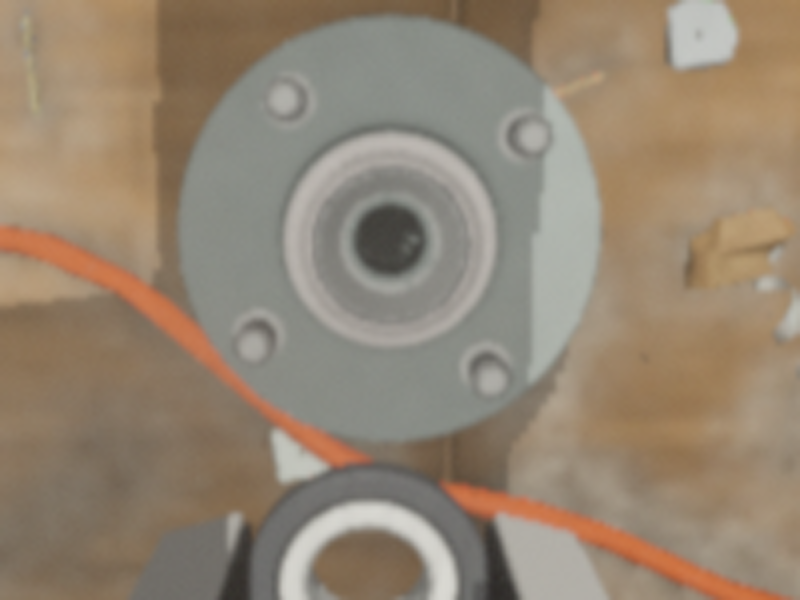

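The view shows the small hub's shoulder centred at crop (390,237.5) and the race mouth at ≈(391,244). The held bearing is level at the bottom of the frame.

```bash
python3 - <<'E'
from h import *; from bench import readout; import pickle
s=pickle.load(open("w7.pkl","rb"));t=pickle.load(open("s0.pkl","rb"))["top"]
P=lambda u,v,z:onplane(s,160+u/4,90+v/4,z).round(4)
print(P(390,237.5,.042),P(391,244,.054),"bearing",P(367,574,.194),tri([(s,257.5,149.4),(t,110+211/2.66,100+147/2.66)]),P(390,228,.02))
E
```

```text
[0.6237 0.1411 0.042 ] [0.6242 0.1411 0.054 ] bearing [0.6586 0.1351 0.194 ] (array([0.62466301, 0.13986136, 0.03888176]), [0.0014836625348295211, 0.001483662534829586]) [0.623  0.1415 0.02  ]
```

>>> carry_out --motion "0.09 0.015 0 0 0 0 0.1; 0.096 0.014 0 0 0 0 0.1; 0 0 0.15 0 0 0 0.1; 0 0 0.2 0 0 0 0.1; 0 0 0.15 0 0 0 0.1; 0 0 0.05 0 0 0 0.1; 0 0 0 0 0 0 0.1; 0 0 0 0 0 0 0.1"

```text
time: 14.88
tool_pos: [0.6255, 0.1422, 0.0803]
ee_rot: [3.141, 0.004, 3.14]
wrist_force: [-0.1, 0.0, -0.3]
width: 0.0346
finger_force: 30.0
```

>>> carry_out --motion "0.003 -0.004 0.04 0 0 0 0.1; 0 0 0.03 0 0 0 0.1; 0 0 0.015 0 0 0 0.1; 0 0 0 0 0 0 0.1; 0 0 0 0 0 0 0.1"

```text
time: 15.5
tool_pos: [0.6239, 0.1415, 0.061]
ee_rot: [3.141, 0.0, 3.14]
wrist_force: [-0.4, 0.3, -0.3]
width: 0.0344
finger_force: 30.0
```

>>> carry_out --motion "0 0 0.008 0 0 0 0.1; 0 0 0.007 0 0 0 0.1; 0 0 0.004 0 0 0 0.1; 0 0 0 0 0 0 0.1; 0 0 0 0 0 0 0.1"

```text
time: 16.12
tool_pos: [0.6238, 0.1415, 0.0571]
ee_rot: [3.142, 0.0, 3.14]
wrist_force: [-0.5, 0.9, -0.7]
width: 0.0342
finger_force: 30.0
```

>>> carry_out --motion "0 0 0.004 0 0 0 0.1; 0 0 0.003 0 0 0 0.1; 0 0 0 0 0 0 0.1; 0 0 0 0 0 0 0.1"

```text
time: 16.62
tool_pos: [0.624, 0.1413, 0.0558]
ee_rot: [-3.141, 0.001, 3.14]
wrist_force: [0.8, -0.9, -1.0]
width: 0.0341
finger_force: 30.0
```

>>> carry_out --motion "0 0 0.004 0 0 0 0.1; 0 0 0.001 0 0 0 0.1; 0 0 0 0 0 0 0.1; 0 0 0 0 0 0 0.1"

```text
time: 17.12
tool_pos: [0.6242, 0.1411, 0.0551]
ee_rot: [-3.141, 0.001, 3.14]
wrist_force: [2.0, -3.4, 2.1]
width: 0.0342
finger_force: 30.0
```

>>> carry_out --motion "-0.002 -0.002 0 0 0 0 0.1; 0 0 0 0 0 0 0.48; 0 0 0 0 0 0 0.48; 0 0 -0.03 0 0 0 0.6; 0 0 -0.2 0 0 0 0.6; 0.1 0 -0.2 0 0 0 0.6; 0.1 0 -0.2 0 0 0 0.9; 0 0 0 0 0 0 1; 0 0 0 0 0 0 1"

```text
time: 18.25
tool_pos: [0.5839, 0.1412, 0.1801]
ee_rot: [3.141, -0.001, 3.141]
wrist_force: [0.8, -0.0, 0.1]
width: 0.0832
finger_force: 0.0
```

```bash
python3 - <<'E'
from h import *; from bench import imaging,readout; import pickle
s=imaging.snapshot("wrist");pickle.dump(s,open("w8.pkl","wb"))
p=proj(s,[[.624,.141,.05]])[0].astype(int);x0,y0=p[0]-65,p[1]-60;print(x0,y0)
crop(s["pixels"],x0,y0,x0+130,y0+100,6,"pics/w8.png")
o=readout.get_obs();print(o["tool_pos"],o["wrist_force"],o["width"])
E
```

```text
186 167
[0.58356908 0.14110303 0.17896803] [ 0.11016113  0.24948575 -0.96588405] 0.08710256799095391
```

View pics/w8.png

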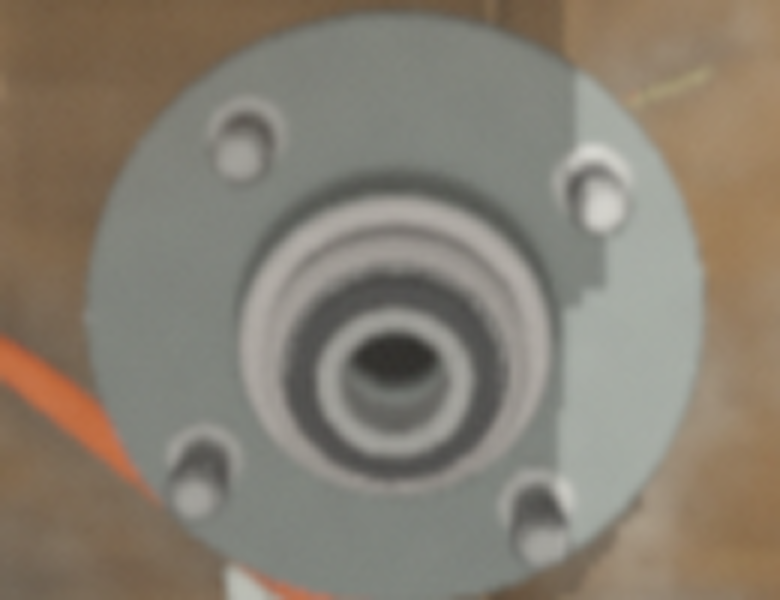

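The view shows the small bearing level and concentric in its race, with the rim centre at crop ≈(395,375). Now the small cap: I'm moving above it and measuring numerically.

>>> carry_out --motion "0.186 0.163 0 0 0 0 0.85; 0.186 0.163 0 0 0 0 0.85; 0.186 0.163 0 0 0 0 0.85; 0.186 0.163 0 0 0 0 0.85; 0 0 0.2 0 0 0 0.85; 0 0 0.2 0 0 0 0.85; 0 0 0 0 0 0 0.85; 0 0 0 0 0 0 0.85"

```text
time: 19.3
tool_pos: [0.4359, 0.2718, 0.1009]
ee_rot: [-3.142, -0.0, 3.14]
wrist_force: [-0.7, -0.2, 0.4]
width: 0.0801
finger_force: 0.0
```

```bash
cat >> h.py <<'E'
def capfit(views,X,R,hs,H,sz=False):
    """views: snaps; X guess; R outside radius, hs straight height, H height"""
    from scipy.optimize import minimize
    k=np.linspace(0,1,8)
    prof=[(R,0),(R,hs)]+[(R*np.cos(a),hs+(H-hs)*np.sin(a)) for a in k[1:]*np.pi/2*.98]
    base=np.vstack([circle([0,0,z],r,40) for r,z in prof])
    M=[]
    for s in views:
        hsv=cv2.cvtColor(s["pixels"],cv2.COLOR_RGB2HSV);m=((hsv[...,1]<45)&(hsv[...,2]>110)).astype(np.uint8)
        m=cv2.morphologyEx(m,cv2.MORPH_OPEN,np.ones((3,3)))
        n,l,st,c=cv2.connectedComponentsWithStats(m)
        p=proj(s,np.array(X)+[0,0,H*.6])[0].astype(int);i=l[p[1],p[0]]
        cn=cv2.findContours((l==i).astype(np.uint8),cv2.RETR_EXTERNAL,cv2.CHAIN_APPROX_NONE)[0]
        cn=max(cn,key=len)[:,0].astype(float);M.append(cn);print("blob",st[i],i)
    def f(v):
        e=0
        for s,cn in zip(views,M):
            h=cv2.convexHull(proj(s,base+[v[0],v[1],v[2] if sz else X[2]]).astype(np.float32))
            e+=np.mean([min(abs(cv2.pointPolygonTest(h,(float(a),float(b)),True)),4) for a,b in cn])
        return e
    o=minimize(f,np.array(X,float),method="Nelder-Mead",options=dict(initial_simplex=np.array(X)+np.array([[0,0,0],[.006,0,0],[0,.006,0],[0,0,.005]])))
    return o.x,o.fun/len(views)
E
python3 - <<'E'
from h import *; from bench import imaging,readout; import pickle
s=imaging.snapshot("wrist");pickle.dump(s,open("w9.pkl","wb"));cv2.imwrite("pics/w9.png",s["pixels"][:,:,::-1])
w=pickle.load(open("w1.pkl","rb"));t=pickle.load(open("s0.pkl","rb"))["top"]
a=([.435,.271,0],.0265,.019,.029)
for v in([w],[t],[s]): print(capfit(v,*a))
print(capfit([w,s,t],*a,sz=True))
print(readout.get_obs()["tool_pos"])
E
```

```text
blob [ 388  136   52   47 1870] 13
(array([0.43511051, 0.27404375, 0.00094957]), np.float64(0.9984550058976329))
blob [124 226  24  23 445] 51
(array([ 0.43830209,  0.27552007, -0.00214491]), np.float64(0.35628520412511344))
blob [ 224  166   63   64 3142] 10
(array([ 4.35158640e-01,  2.74395951e-01, -5.43304890e-05]), np.float64(0.44574516844072953))
blob [ 388  136   52   47 1870] 13
blob [ 224  166   63   64 3142] 10
blob [124 226  24  23 445] 51
(array([ 0.4354575 ,  0.27459777, -0.00128122]), np.float64(0.7628931619199109))
[0.43657809 0.27202442 0.1019798 ]
```

>>> carry_out --motion "0.004 0.012 0.15 0 0 0 0.85; 0 0 0.15 0 0 0 0.85; 0 0 0.12 0 0 0 0.85; 0 0 0.04 0 0 0 0.85; 0 0 0 0 0 0 0.85; 0 0 0 0 0 0 0.85; 0 0 0 0 0 0 0.85"

```text
time: 20.23
tool_pos: [0.4356, 0.2746, 0.01]
ee_rot: [3.14, 0.002, 3.14]
wrist_force: [-0.5, 0.2, 0.8]
width: 0.0799
finger_force: 0.0
```

>>> carry_out --motion "0 0 0.018 0 0 0 0.85; 0 0 0 0 0 0 0.85; 0 0 0 0 0 0 0.3; 0 0 0 0 0 0 0.3; 0 0 0 0 0 0 0.3; 0 0 0 0 0 0 0.3; 0 0 0 0 0 0 0.3"

```text
time: 21.1
tool_pos: [0.4347, 0.2741, 0.0051]
ee_rot: [3.141, 0.0, 3.14]
wrist_force: [-0.0, -0.3, 0.4]
width: 0.0517
finger_force: 30.0
```

>>> carry_out --motion "0 0 -0.2 0 0 0 0.3; 0 0 -0.25 0 0 0 0.3; 0 0 -0.15 0 0 0 0.3; -0.19 -0.133 0 0 0 0 0.3; -0.19 -0.133 0 0 0 0 0.3; -0.19 -0.133 0 0 0 0 0.3; -0.19 -0.133 0 0 0 0 0.3; -0.19 -0.133 0 0 0 0 0.3; 0 0 0.15 0 0 0 0.3; 0 0 0 0 0 0 0.3; 0 0 0 0 0 0 0.3; 0 0 0 0 0 0 0.3"

```text
time: 22.6
tool_pos: [0.6249, 0.1415, 0.0968]
ee_rot: [3.141, 0.003, 3.141]
wrist_force: [1.2, 0.1, -0.7]
width: 0.0517
finger_force: 30.0
```

```bash
python3 - <<'E'
from h import *; from bench import imaging,readout; import pickle
s=imaging.snapshot("wrist");pickle.dump(s,open("w10.pkl","wb"));crop(s["pixels"],130,100,390,295,3,"pics/w10.png")
o=readout.get_obs();print(o["tool_pos"],o["wrist_force"],o["width"])
E
```

```text
[0.6249589  0.14149048 0.09677349] [-0.56408575 -0.05296464 -0.56330861] 0.05218298110525607
```

View pics/w10.png

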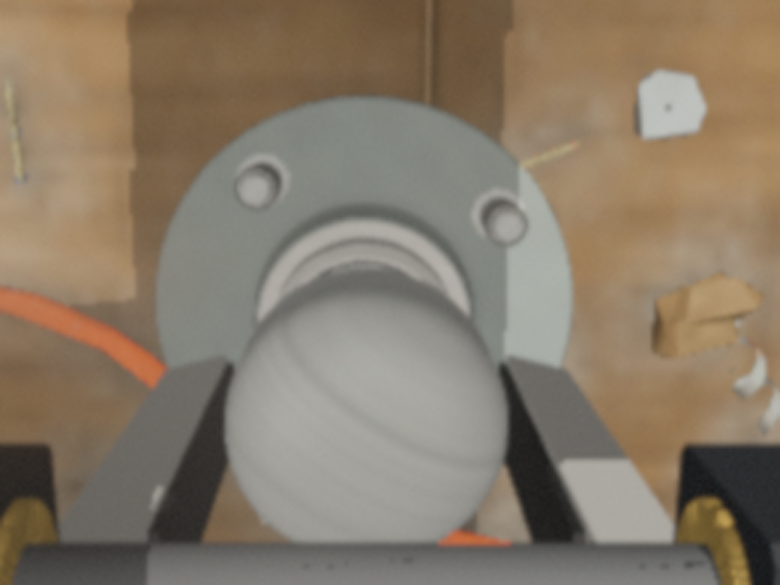

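The cap is held level and lines up with the shoulder: shoulder columns 256–472, cap 225–508. I'm lowering it.

>>> carry_out --motion "0.002 -0.002 0.05 0 0 0 0.3; 0 0 0.05 0 0 0 0.3; 0 0 0.035 0 0 0 0.3; 0 0 0.01 0 0 0 0.3; 0 0 0 0 0 0 0.3; 0 0 0 0 0 0 0.3"

```text
time: 23.4
tool_pos: [0.6244, 0.1405, 0.0665]
ee_rot: [3.141, 0.001, 3.14]
wrist_force: [0.5, -0.2, -0.8]
width: 0.0522
finger_force: 30.0
```

>>> carry_out --motion "0 0.001 0.01 0 0 0 0.3; 0 0 0.01 0 0 0 0.3; 0 0 0.01 0 0 0 0.3; 0 0 0.01 0 0 0 0.3; 0 0 0 0 0 0 0.3; 0 0 0 0 0 0 0.3"

```text
time: 24.15
tool_pos: [0.6242, 0.1407, 0.0581]
ee_rot: [3.141, 0.0, 3.14]
wrist_force: [-0.4, 0.3, -1.4]
width: 0.0521
finger_force: 30.0
```

>>> carry_out --motion "0 0 0.007 0 0 0 0.3; 0 0 0.007 0 0 0 0.3; 0 0 0.006 0 0 0 0.3; 0 0 0 0 0 0 0.3; 0 0 0 0 0 0 0.3"

```text
time: 24.78
tool_pos: [0.6241, 0.1407, 0.0541]
ee_rot: [3.142, 0.0, 3.14]
wrist_force: [-1.1, -1.1, -0.9]
width: 0.0521
finger_force: 30.0
```

Sliding over the nose with no contact force.

>>> carry_out --motion "0 0 0.007 0 0 0 0.3; 0 0 0.007 0 0 0 0.3; 0 0 0.007 0 0 0 0.3; 0 0 0 0 0 0 0.3; 0 0 0 0 0 0 0.3"

```text
time: 25.4
tool_pos: [0.6241, 0.1407, 0.0499]
ee_rot: [3.141, 0.0, 3.14]
wrist_force: [0.4, -0.3, -0.4]
width: 0.052
finger_force: 30.0
```

>>> carry_out --motion "0 0 0.005 0 0 0 0.3; 0 0 0.005 0 0 0 0.3; 0 0 0 0 0 0 0.3; 0 0 0 0 0 0 0.3"

```text
time: 25.9
tool_pos: [0.6241, 0.1407, 0.0479]
ee_rot: [3.142, -0.0, 3.14]
wrist_force: [0.7, 0.1, -0.9]
width: 0.052
finger_force: 30.0
```

>>> carry_out --motion "0 0 0.003 0 0 0 0.3; 0 0 0.003 0 0 0 0.3; 0 0 0 0 0 0 0.3; 0 0 0 0 0 0 0.3"

```text
time: 26.4
tool_pos: [0.6244, 0.1407, 0.0472]
ee_rot: [3.141, 0.001, 3.14]
wrist_force: [-0.5, -0.3, 1.2]
width: 0.0519
finger_force: 30.0
```

>>> carry_out --motion "0 0 0 0 0 0 0.66; 0 0 0 0 0 0 0.66; 0 0 0 0 0 0 0.66; 0 0 -0.05 0 0 0 0.7; 0 0 -0.2 0 0 0 0.7; 0 0 -0.25 0 0 0 0.9; 0.1 0 -0.15 0 0 0 0.95; 0 0 0 0 0 0 0.95; 0 0 0 0 0 0 0.95"

```text
time: 27.52
tool_pos: [0.6039, 0.1406, 0.1754]
ee_rot: [-3.141, -0.001, 3.14]
wrist_force: [-0.3, 0.8, -1.1]
width: 0.0896
finger_force: 0.0
```

```bash
python3 - <<'E'
from h import *; from bench import imaging,readout; import pickle
s=imaging.snapshot("wrist");t=imaging.snapshot("top");pickle.dump((s,t),open("w11.pkl","wb"))
cv2.imwrite("pics/w11.png",s["pixels"][:,:,::-1])
for z in (.042,.045): print(z,capfit([s],[.6243,.1409,z],.0265,.019,.029))
print(capfit([s],[.6243,.1409,.042],.0265,.019,.029,sz=True))
print(capfit([t],[.441,-.276,0],.0335,.022,.034))
o=readout.get_obs();print(o["tool_pos"],o["wrist_force"],o["width"])
E
```

```text
blob [ 199  151  107  103 8070] 7
0.042 (array([0.6243, 0.1409, 0.042 ]), np.float64(4.0))
blob [ 199  151  107  103 8070] 7
0.045 (array([0.6243, 0.1409, 0.045 ]), np.float64(4.0))
blob [ 199  151  107  103 8070] 7
(array([0.6243, 0.1409, 0.042 ]), np.float64(4.0))
blob [353 208  30  29 707] 45
(array([ 0.44389388, -0.28094372,  0.00345861]), np.float64(0.30005170397495917))
[0.60344696 0.14048257 0.17401027] [-0.38507333  0.40369332 -0.05268824] 0.08897920374504745
```

>>> carry_out --motion "0.09 -0.233 0 0 0 0 1; 0.09 -0.233 0 0 0 0 1; 0.09 -0.233 0 0 0 0 1; 0.09 -0.233 0 0 0 0 1; 0.09 -0.233 0 0 0 0 1; 0.09 -0.233 0 0 0 0 1; 0.09 -0.233 0 0 0 0 1; 0.09 -0.233 0 0 0 0 1; 0.09 -0.233 0 0 0 0 1; 0 0 0.16 0 0 0 1; 0 0 0.16 0 0 0 1; 0 0 0 0 0 0 1"

```text
time: 29.12
tool_pos: [0.4391, -0.277, 0.1079]
ee_rot: [3.135, -0.008, 3.14]
wrist_force: [0.9, 0.8, 0.7]
width: 0.094
finger_force: 0.0
```

```bash
python3 - <<'E'
from h import *; from bench import imaging,readout; import pickle
s=imaging.snapshot("wrist");pickle.dump(s,open("w12.pkl","wb"))
cv2.imwrite("pics/w12.png",s["pixels"][:,:,::-1])
a=([.441,-.279,0],.0335,.022,.034)
print(capfit([s],*a)); print(capfit([s],*a,sz=True))
s1,t=pickle.load(open("w11.pkl","rb"));print(capfit([s,t],*a,sz=True))
o=readout.get_obs();print(o["tool_pos"],o["wrist_force"],o["width"])
E
```

```text
blob [ 209  162   77   78 4735] 4
(array([ 0.44201118, -0.28050235,  0.00155982]), np.float64(0.6918210421356683))
blob [ 209  162   77   78 4735] 4
(array([ 0.44271684, -0.28054146, -0.00359485]), np.float64(0.4953871314194758))
blob [ 209  162   77   78 4735] 4
blob [353 208  30  29 707] 45
(array([ 0.44291026, -0.28061765, -0.00309125]), np.float64(0.5205028819330854))
[ 0.44048216 -0.27775891  0.11031756] [ 0.35977985 -0.2879001  -0.50834552] 0.09397100434554406
```

>>> carry_out --motion "-0.007 -0.013 0.1 0 0 0 1; 0 0 0.06 0 0 0 1; 0 0 0 0 0 0 1; 0 0 0 0 0 0 1; 0 0 0 0 0 0 1; 0 0 0 0 0 0 1"

```text
time: 29.92
tool_pos: [0.4433, -0.2813, 0.0813]
ee_rot: [-3.141, 0.001, 3.14]
wrist_force: [-0.9, -0.1, -0.4]
width: 0.0939
finger_force: 0.0
```

```bash
python3 - <<'E'
from h import *; from bench import imaging,readout; import pickle
s=imaging.snapshot("wrist");pickle.dump(s,open("w13.pkl","wb"))
a=([.441,-.279,0],.0335,.022,.034)
print(capfit([s],*a)); print(capfit([s,pickle.load(open("w12.pkl","rb"))],*a,sz=True))
o=readout.get_obs();print(o["tool_pos"],o["ee_rot"],o["wrist_force"],o["width"])
E
```

```text
blob [ 211  159   85   88 5800] 4
(array([ 0.4418309 , -0.28056495,  0.0007178 ]), np.float64(0.7591028650565734))
blob [ 211  159   85   88 5800] 4
blob [ 209  162   77   78 4735] 4
(array([ 0.44262292, -0.28055058, -0.00316333]), np.float64(0.5362998496464094))
[ 0.44318633 -0.28123949  0.08112361] [-3.14115432e+00  6.67753860e-04  3.14031488e+00] [0.05578687 0.57448412 0.30833069] 0.09414285756728107
```

>>> carry_out --motion "0.005 0.003 0.12 0 0 0 1; 0 0 0.12 0 0 0 1; 0 0 0.09 0 0 0 1; 0 0 0.03 0 0 0 1; 0 0 0.01 0 0 0 1; 0 0 0 0 0 0 1; 0 0 0 0 0 0 1; 0 0 0 0 0 0 1"

```text
time: 30.98
tool_pos: [0.4423, -0.2808, 0.0072]
ee_rot: [-3.141, 0.001, 3.14]
wrist_force: [-0.4, 0.1, 0.3]
width: 0.0938
finger_force: 0.0
```

>>> carry_out --motion "0 0 0.006 0 0 0 1; 0 0 0 0 0 0 0.5; 0 0 0 0 0 0 0.5; 0 0 0 0 0 0 0.5; 0 0 0 0 0 0 0.5; 0 0 0 0 0 0 0.5; 0 0 0 0 0 0 0.5"

```text
time: 31.85
tool_pos: [0.442, -0.2804, 0.0054]
ee_rot: [3.141, 0.0, 3.14]
wrist_force: [0.1, 0.2, 0.2]
width: 0.0662
finger_force: 30.0
```

>>> carry_out --motion "0 0 -0.2 0 0 0 0.5; 0 0 -0.25 0 0 0 0.5; 0 0 -0.2 0 0 0 0.5; -0.215 0.117 0 0 0 0 0.5; -0.215 0.117 0 0 0 0 0.5; -0.215 0.117 0 0 0 0 0.5; -0.215 0.117 0 0 0 0 0.5; -0.215 0.117 0 0 0 0 0.5; 0 0 0.15 0 0 0 0.5; 0 0 0 0 0 0 0.5; 0 0 0 0 0 0 0.5; 0 0 0 0 0 0 0.5"

```text
time: 33.35
tool_pos: [0.6575, -0.1645, 0.1073]
ee_rot: [-3.141, 0.003, 3.139]
wrist_force: [-0.0, 0.5, -1.4]
width: 0.0661
finger_force: 30.0
```

>>> carry_out --motion "0 0.003 0.05 0 0 0 0.5; 0 0 0.05 0 0 0 0.5; 0 0 0.03 0 0 0 0.5; 0 0 0.01 0 0 0 0.5; 0 0 0 0 0 0 0.5; 0 0 0 0 0 0 0.5"

```text
time: 34.1
tool_pos: [0.6574, -0.1632, 0.0779]
ee_rot: [-3.141, 0.001, 3.14]
wrist_force: [0.2, -0.7, -0.4]
width: 0.0663
finger_force: 30.0
```

>>> carry_out --motion "0.002 -0.001 0.01 0 0 0 0.5; 0 0 0.01 0 0 0 0.5; 0 0 0.01 0 0 0 0.5; 0 0 0.01 0 0 0 0.5; 0 0 0.01 0 0 0 0.5; 0 0 0 0 0 0 0.5; 0 0 0 0 0 0 0.5"

```text
time: 34.98
tool_pos: [0.6568, -0.1634, 0.0675]
ee_rot: [3.142, 0.0, 3.14]
wrist_force: [-0.3, -0.5, -0.6]
width: 0.0662
finger_force: 30.0
```

>>> carry_out --motion "0 0 0.007 0 0 0 0.5; 0 0 0.007 0 0 0 0.5; 0 0 0.007 0 0 0 0.5; 0 0 0 0 0 0 0.5; 0 0 0 0 0 0 0.5"

```text
time: 35.6
tool_pos: [0.6567, -0.1634, 0.0633]
ee_rot: [3.142, 0.0, 3.14]
wrist_force: [0.6, 0.2, -1.1]
width: 0.0657
finger_force: 30.0
```

>>> carry_out --motion "0 0 0.007 0 0 0 0.5; 0 0 0.007 0 0 0 0.5; 0 0 0.007 0 0 0 0.5; 0 0 0 0 0 0 0.5; 0 0 0 0 0 0 0.5"

```text
time: 36.22
tool_pos: [0.6567, -0.1634, 0.0591]
ee_rot: [3.141, -0.0, 3.14]
wrist_force: [-0.7, 0.5, -0.2]
width: 0.0662
finger_force: 30.0
```

>>> carry_out --motion "0 0 0.006 0 0 0 0.5; 0 0 0.004 0 0 0 0.5; 0 0 0 0 0 0 0.5; 0 0 0 0 0 0 0.5"

```text
time: 36.72
tool_pos: [0.6567, -0.1633, 0.0571]
ee_rot: [3.141, 0.0, 3.14]
wrist_force: [-0.5, -0.1, -1.3]
width: 0.0661
finger_force: 30.0
```

>>> carry_out --motion "0 0 0.004 0 0 0 0.5; 0 0 0.003 0 0 0 0.5; 0 0 0 0 0 0 0.5; 0 0 0 0 0 0 0.5"

```text
time: 37.22
tool_pos: [0.6571, -0.1635, 0.0565]
ee_rot: [-3.141, 0.001, 3.14]
wrist_force: [-0.8, 0.2, 3.2]
width: 0.0663
finger_force: 30.0
```

>>> carry_out --motion "0 0 0 0 0 0 0.8; 0 0 0 0 0 0 0.8; 0 0 0 0 0 0 0.8; 0 0 -0.05 0 0 0 0.85; 0 0 -0.2 0 0 0 0.9; 0 0 -0.25 0 0 0 1; 0.2 0.1 -0.2 0 0 0 1; 0.28 0.1 0 0 0 0 1; 0.28 0.1 0 0 0 0 1; 0 0 0 0 0 0 1; 0 0 0 0 0 0 1"

```text
time: 38.6
tool_pos: [0.5056, -0.1034, 0.197]
ee_rot: [-3.141, 0.003, 3.14]
wrist_force: [0.2, -0.1, 0.7]
width: 0.0939
finger_force: 0.0
```

```bash
python3 - <<'E'
from h import *; from bench import imaging,readout; import pickle
c=imaging.snapshot("scene");t=imaging.snapshot("top");pickle.dump((c,t),open("end.pkl","wb"))
def k(s,X,w,h):
    p=proj(s,[X])[0].astype(int);i=s["pixels"][p[1]-h:p[1]+h,p[0]-w:p[0]+w].copy();return cv2.resize(i,(400,300),interpolation=cv2.INTER_CUBIC)
L=[.657,-.1635,.06];S=[.6242,.1408,.05]
im=np.vstack([np.hstack([k(c,L,40,30),k(c,S,32,24)]),np.hstack([k(t,L,48,36),k(t,S,40,30)])])
cv2.imwrite("pics/end.png",im[:,:,::-1])
o=readout.get_obs();print(o["tool_pos"],o["wrist_force"],o["width"],o["time"])
E
```

```text
[ 0.50631829 -0.10381073  0.19652979] [0.17862447 0.29672281 0.26806267] 0.09379663912579071 38.7
```

View pics/end.png

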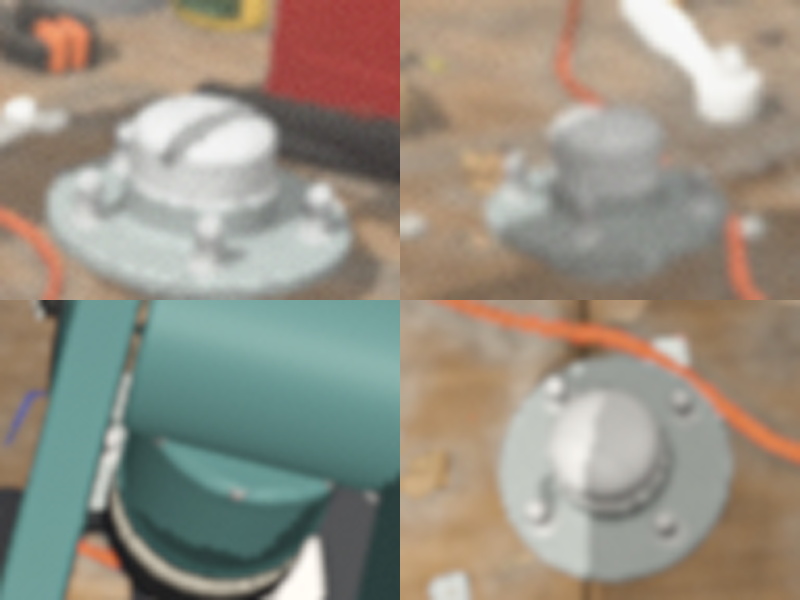

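The scene crops show both caps level and down on the shoulders of their hubs. The top crop confirms the small cap is centred; the arm hides the large hub in that view. Handing in.

```bash
python3 -c "
from bench import robot
print(robot.close_job())"
```

```text
the job is handed in; nothing more can be done
None
```

I seated both bearings in their races, closed both hubs with their matching caps down on the shoulders, and handed the job in at about 39 s; no verdict was returned.

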